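# Open two push valves, then start the sample pump

### The arm

A 6-joint arm with a two-finger parallel gripper is mounted at the origin on the work surface. World frame = base frame: x ahead of the robot, y to its left, z up, the work surface at z = 0. Lengths are in m, angles in rad, forces in N, time in s.
With the tool pointing down it reaches from about 0.3 to 0.775 m from the base axis. Payload 14.6 kg.
Tool frame: the origin (TCP) lies on the centre line of the jaws, within the pads' length; the fingertips stand 14 mm ahead of it and the grasp point (between the pads) lies 5 mm behind it (r.tip_reach is the distance from the TCP to the fingertips, in m); z points along the fingers, y is the line along which they close (so a half turn about z gives the same grasp; the last joint's range is limited). The gripper opens to 85 mm and grips with 20 to 120 N. Pads are 22 mm wide; open, the fingers measure 114 mm over their backs; the gripper's body (76 mm by 85 mm) begins 54 mm behind the grasp point. The pads swing forward as they close: fully open they stand 13 mm farther back than shut.
Start: joints at [-1.399, 0.3, 1.521, -0, 1.321, -0.067], TCP at [0.13, -0.534, 0.245] pointing down, gripper open.
Joint ranges: [-3.03, 3.03], [-0.79, 2.21], [0.23, 2.52], [-1.04, 4.18], [0, 3.07], [-2.55, 2.55]. Speed limits (rad/s): [2.22, 2.22, 2.57, 3.14, 3.14, 3.14].

### API

Orientations are given as a rotation vector (axis times angle).
In Python, from bench import r gives the robot as it stands.
- The arm moves only by the tool send_rows, never from a script. Its argument "commands" is a list of rows, each a list of 7 numbers: the shift along the tool's x, y, z normalised to -1 to 1, where 1 is 500 mm, then the turn, a rotation vector about the tool's x, y, z normalised to -1 to 1, where 1 is 2 pi rad, then the opening, from 0 (shut) to 1 (fully open). In form: [[dx, dy, dz, rx, ry, rz, hand], ...]. A call has 1 to 5 rows; each row is the pose to reach, as a shift and turn from the pose commanded when the call began, along the tool's axes at that moment, turning the shorter way round; what a row does not reach only later rows make up. A row lasts 1/12 s, in which the tool goes at most 41.7 mm and 7.16 degrees, less where a joint would pass 70% of its speed; a pose out of reach is approached as far as the arm can. A call with a number of a shift or a turn outside -1 to 1 is refused whole. A call with a gripper value outside its range is refused whole. The fingers move at their own pace and stop on an object; "force" is the grip in N (left out, the last holds). Time passes only in rows, so rows that repeat a pose let the fingers close. It gives the time, the measured TCP pose, the force, the opening and the grip force at its end, in the units of the state.
- r.read_state(): the state, without advancing time (a new reading comes with each control period).
- r.grab_frame(name): name is "scene" or "top" or "wrist"; returns (picture, depth): 420x560x3 uint8, red, green, blue; 420x560 float32, m along the optical axis (not along the pixel's ray), 0 where there is no reading.
- r.camera_model(name): a dict with "fx", "fy", "cx", "cy" (pixels), "T" (4x4, takes a point from camera to world coordinates); the wrist camera has in their place "T_tool_cam" (4x4, takes a point from camera to tool coordinates, whose origin is the TCP and whose axes are the flange's). Camera axes: x right, y down, z forward; pixel columns grow to the right and rows downward; lengths in m; the calibration is good to about 2 mm. The wrist camera is an equidistant fisheye: a pixel r from the principal point sees the ray r / f radians off the axis. A picture is of the moment at which its call begins: read the wrist's pose just before it. camera_model takes no time and is no camera call.
- r.hand_in(): hands the job in; it is judged then, once.
Trained networks look in the newest picture that a camera, given by its name, has taken for a name from the list of things; names that differ only in an ending like _2 or _b are one class to them, and where a whole thing is asked for, a point or a joint stands for the part that bears it (a point fixed in the world has none). Each returns a list of dicts, best first, with "conf" (0 to 1); they miss things now and then, are a little off and sometimes report something else, mostly with a low value. They report only what shows in the picture. A call takes as long as a camera call. They do not tell look-alikes from the thing itself.
- r.find_in(target, camera): "extent" ([left, top, right, bottom] in pixels, round what is visible of it).
The state is a dict: "clock": time; "q": joint angles; "qvel": joint speeds; "effort": joint torques, N m; "tcp_pos": TCP position; "tool_rot": TCP orientation; "force": force on the tool from outside, world axes, zero at the start; "torque": the same for the moment, N m; "grip_width": finger opening in m; "finger_force": force on a finger pad.
Only numpy, scipy, OpenCV 4.12 (cv2) and the standard library are available. Lean on these libraries where they do the work, as an engineer would, in place of code of your own. Each camera call takes 0.05 s, during which the arm holds its last target. There are 200 camera calls.

### The job

Start the sample line without starving its pump: on the valve rail, press the square-capped valve all the way down, then the wide mushroom-capped valve all the way down, and only then press the raised end of the rocker on the loose switch box until the rocker has flipped fully over. Leave the slim pin valve alone, never pull a cap up, do not shift, tip or pick up the switch box, and leave everything else standing around where it is.

Things in the scene. Friction and masses are not known exactly. Their poses are not given: they have to be found in the camera images.
- valve_rail: aluminium plate 62 x 260 x 10 mm (x, y, z) fixed to the table, origin at the centre of its underside; three grey valve blocks (50 x 50 x 45 mm) stand on it in a row along its y axis, 80 mm apart, the middle one at its centre; which valve stands in which place varies
- square_top (a point): centre of the top face of the square cap, 36 x 36 x 12 mm, black plastic on a thin steel stem; moves with the cap; about 89 mm above the table when up
- square_cap (a joint): how far the square cap is pressed down, m: -0.005 pulled up, about 0 to 0.002 at the start, 0.012 fully down; no spring, a friction of about 5 N holds it wherever it is left; press straight down
- mushroom_top (a point): centre of the flat top (40 mm wide) of the mushroom cap, a round black plastic cap 48 mm wide; moves with the cap; about 89 mm above the table when up
- mushroom_cap (a joint): how far the mushroom cap is pressed down, m; works just as the square cap: 0 to 0.002 at the start, 0.012 fully down, friction about 5 N
- pin_top (a point): centre of the top of the slim black round pin, 15 mm thick, 26 mm tall, of the third valve, not to be pressed; about 89 mm above the table
- pin_cap (a joint): how far the slim pin is pressed down, m; moves like the caps; it starts at 0 to 0.002 and must stay there
- switch_box: loose grey box 130 x 80 x 46 mm (x, y, z) on four rubber feet, about 0.9 kg, origin at the centre of its underside; on its top lies a black rocker plate 66 x 32 x 8 mm, long along the box's x, that tilts about the box's y axis (pivot at the box's centre, 58 mm up, under the plate); two low black bars flank it along its long sides, inner faces 38 mm apart, tops 55 mm above the table
- rocker_end (a point): point on the rocker's top face, 22 mm from the pivot towards the box's +x side, on the end that is raised at the start (always the end farther from the robot); moves with the rocker; about 70 mm above the table at the start, 61 mm when flipped
- rocker (a joint): rocker tilt, rad: about -0.2 to -0.17 at the start (the box's +x end raised, off), +0.2 flipped fully over (+x end down, on); no spring, a friction of about 0.07 N m holds it where it is left (3 to 6 N at the raised end)
- filter: bystander: white upright filter cartridge, 41 mm wide, 76 mm tall with its steel stub, loose, in front of the rail; origin at its underside
- fitting: bystander: steel tube fitting standing upright, 28 mm wide, 48 mm tall, loose, behind the rail; origin at its underside
- gauge: bystander: round pressure gauge 50 mm wide standing on a brass foot, 75 mm tall, loose, beside the switch box on its +x side; origin at its underside
- screwdriver: bystander: screwdriver lying on the table to the robot's left, loose
- wrench: bystander: wrench lying on the table to the robot's right, loose
- jar: bystander: whitish jar with a white cap, 52 mm wide, 60 mm tall, loose, in front of the rail; origin at its underside
- relay: bystander: white relay block 40 x 28 x 30 mm, loose, behind the rail; origin at its underside
Mind the look-alikes: they are no part of the job. What is shaped like the switch_box but green or yellow is not meant.

How it is judged:
By the outcome, as a careful person would: the job done as asked, in the order asked, and still so for the second after the job is handed in, with the robot touching nothing.
It also fails if it takes over 58 s, if anything falls off the work surface, if the arm or the gripper's body presses on something with over 40 N, if the wrist force passes 120 N, or if a joint passes its speed limit or range.

## Working session

There is one attempt and no reset: what is moved stays moved. The work goes in short steps, Python scripts to look and compute and a tool call to move; the robot and the scene stay as the last step left them, time stands still between calls to the robot, and variables do not carry over. Pictures are saved under pics/ and viewed, at most 10 in all, crops included, and the job is handed in when it is done.

Besides the shell and the picture viewer there is one more tool, called by a JSON object that holds its "name" and its "arguments", one argument or row to a line. send_rows: Moves the arm, as the interface text tells. Its arguments: {"type":"object","properties":{"commands":{"type":"array","items":{"type":"array","items":{"type":"number","minimum":-1,"maximum":1}}},"force":{"type":"number"}},"required":["commands"]}

```bash
mkdir -p pics; ls; python3 - <<'E'
from bench import r
import cv2,numpy as np
for c in("top","scene"):
    p,d=r.grab_frame(c); cv2.imwrite(f"pics/{c}1.png",p[:,:,::-1]); np.save(f"pics/{c}_d.npy",d)
    m=r.camera_model(c); print(c,m["fx"],m["cx"],m["cy"],np.round(m["T"],3).tolist())
    for t in["square_top","mushroom_top","pin_top","switch_box","rocker_end","valve_rail"]:
        print(t,[(round(x["conf"],2),np.round(x["extent"]).tolist()) for x in r.find_in(t,c)[:4]])
s=r.read_state();print(s["clock"],s["tcp_pos"],s["tool_rot"],r.tip_reach)
E
```

```text
pics
top 467.8211044462046 274.31726743758134 222.69959331926393 [[-0.027, -0.994, 0.107, 0.395], [-1.0, 0.028, 0.004, 0.013], [-0.007, -0.107, -0.994, 1.393], [0.0, 0.0, 0.0, 1.0]]
square_top [(0.49, [322.0, 220.0, 336.0, 234.0])]
mushroom_top [(0.8, [350.0, 214.0, 364.0, 227.0])]
pin_top [(0.72, [213.0, 174.0, 231.0, 189.0]), (0.62, [225.0, 207.0, 243.0, 232.0])]
switch_box [(0.92, [152.0, 258.0, 191.0, 303.0]), (0.84, [218.0, 261.0, 270.0, 307.0]), (0.76, [216.0, 196.0, 257.0, 243.0]), (0.68, [306.0, 250.0, 329.0, 268.0])]
rocker_end [(0.84, [232.0, 274.0, 254.0, 294.0]), (0.73, [229.0, 207.0, 243.0, 233.0]), (0.62, [164.0, 274.0, 178.0, 293.0])]
valve_rail [(0.87, [282.0, 213.0, 369.0, 250.0])]
scene 397.2907691864945 278.53236223257494 213.32181714805134 [[0.558, 0.66, -0.503, 1.006], [0.83, -0.45, 0.33, -0.307], [-0.008, -0.602, -0.799, 0.822], [0.0, 0.0, 0.0, 1.0]]
square_top [(0.69, [218.0, 224.0, 238.0, 244.0])]
mushroom_top [(0.51, [188.0, 251.0, 211.0, 266.0])]
pin_top [(0.5, [296.0, 181.0, 358.0, 235.0])]
switch_box [(0.96, [253.0, 150.0, 304.0, 184.0]), (0.92, [314.0, 119.0, 366.0, 161.0]), (0.62, [295.0, 182.0, 356.0, 236.0]), (0.46, [181.0, 219.0, 277.0, 296.0])]
rocker_end [(0.81, [268.0, 151.0, 294.0, 164.0]), (0.6, [327.0, 121.0, 350.0, 139.0]), (0.52, [315.0, 191.0, 340.0, 208.0])]
valve_rail [(0.77, [179.0, 222.0, 276.0, 296.0])]
0.7 [ 0.13008839 -0.5343785   0.24531003] [3.11920479e+00 3.74145270e-01 3.35671807e-05] 0.014
```

```bash
python3 - <<'E'
import cv2
p=cv2.imread("pics/top1.png")[150:330,130:400]
cv2.imwrite("pics/top1c.png",cv2.resize(p,None,fx=2.9,fy=2.9,interpolation=cv2.INTER_CUBIC))
p=cv2.imread("pics/scene1.png")[100:320,150:420]
cv2.imwrite("pics/scene1c.png",cv2.resize(p,None,fx=2.7,fy=2.7,interpolation=cv2.INTER_CUBIC))
E
```

```text
(no output)
```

View pics/top1c.png

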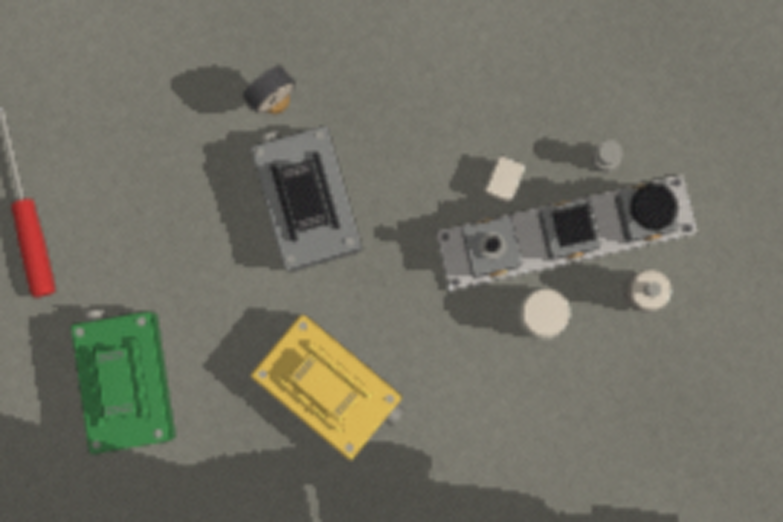

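View pics/scene1c.png

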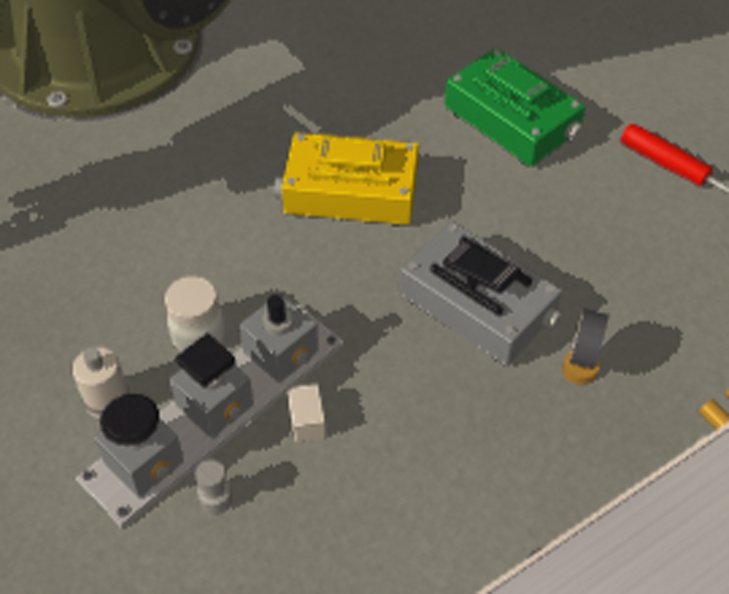

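The top crop shows these candidates:
- **Switch box:** the grey one at crop (308,197) is mine. The green one at (123,382) and the yellow one at (327,388) are look-alikes.
- **Caps:** the square cap is at (574,226), the mushroom at (654,208) and the pin at (492,245), which I leave alone.

The gauge stands at (272,90), on the box's far +x side.

```bash
cat > h.py <<'E'
import numpy as np
from bench import r
def cloud(c,d):
    m=r.camera_model(c); v,u=np.mgrid[:420,:560]
    P=np.stack([(u-m["cx"])/m["fx"]*d,(v-m["cy"])/m["fy"]*d,d],-1)
    return P@m["T"][:3,:3].T+m["T"][:3,3]
E
python3 - <<'E'
import cv2,numpy as np
from h import *
for c in("top","scene"):
    d=np.load(f"pics/{c}_d.npy"); p=cv2.imread(f"pics/{c}1.png").astype(int); W=cloud(c,d); z=W[...,2]
    dark=p.max(2)<70
    B={"top":dict(sq=(320,218,338,237),mu=(346,212,366,230),pin=(292,225,307,240),rock=(226,203,250,234)),
       "scene":dict(sq=(214,222,240,246),mu=(185,243,212,266),pin=(244,207,262,222),rock=(312,184,350,208))}[c]
    for k,(a,b,e,f) in B.items():
        m=np.zeros(z.shape,bool); m[b:f,a:e]=1; m&=dark&(d>0)
        m&=(z>.08) if k!="rock" else (z>.057)
        q=W[m]
        if len(q)<5: print(c,k,len(q)); continue
        R=cv2.minAreaRect(q[:,:2].astype(np.float32)*1000)
        print(c,k,len(q),"mean",q.mean(0).round(4),"med z",np.median(q[:,2]).round(4),"rect",np.round(R[0],1),np.round(R[1],1),round(R[2],1))
    hsv=(p.max(2)-p.min(2))<25
    a,b,e,f=(212,190,262,248) if c=="top" else (295,180,362,240)
    m=np.zeros(z.shape,bool); m[b:f,a:e]=1; m&=hsv&(z>.040)&(z<.075)
    q=W[m]; R=cv2.minAreaRect(q[:,:2].astype(np.float32)*1000); print(c,"box",len(q),R, q.mean(0))
E
```

```text
top sq 155 mean [ 0.5185 -0.1302  0.0879] med z 0.0879 rect [ 518.7 -130.8] [34.9 35.2] 8.6
top mu 197 mean [ 0.5341 -0.2078  0.087 ] med z 0.087 rect [ 534.2 -207.5] [44.  41.2] 24.7
top pin 15 mean [ 0.5018 -0.0517  0.0886] med z 0.0887 rect [501.9 -51.4] [ 8.6 10.6] 85.8
top rock 228 mean [0.557  0.1315 0.0649] med z 0.0648 rect [554.2 131.7] [70.3 47.3] 14.7
top box 1199 ((557.902587890625, 131.699462890625), (130.09768676757812, 80.18680572509766), 14.74047565460205) [0.55666768 0.13088574 0.0510054 ]
scene sq 240 mean [ 0.5228 -0.1317  0.0878] med z 0.0882 rect [ 521.2 -131.1] [35.8 36. ] 11.2
scene mu 323 mean [ 0.5388 -0.2097  0.0877] med z 0.088 rect [ 537.2 -209.1] [43.1 45.3] 15.0
scene pin 38 mean [ 0.5054 -0.0535  0.0875] med z 0.0881 rect [504.8 -53.1] [14.8 13. ] 4.5
scene rock 257 mean [0.5615 0.13   0.0663] med z 0.0661 rect [561.7 130.4] [71.7 47.2] 15.6
scene box 1374 ((583.9349975585938, 137.44387817382812), (179.65933227539062, 82.4841537475586), 14.915224075317383) [0.566157   0.12715045 0.05145724]
```

The box is at (0.558, 0.131) with a yaw of 14.7°. The square cap is at (0.520, −0.131) and the mushroom at (0.536, −0.2085). The tool's yaw of 13.7° already suits both, so I'll shut the gripper and move over the square cap.

{"name": "send_rows", "arguments": {
  "commands": [
    [0.948,-0.6,0,0,0,0,0],
    [0.948,-0.6,0,0,0,0,0],
    [0.948,-0.6,0,0,0,0,0],
    [0.948,-0.6,0,0,0,0,0],
    [0.948,-0.6,0,0,0,0,0]
  ]
}}

```text
clock: 1.12
tcp_pos: [0.2757, -0.3829, 0.2454]
tool_rot: [3.119, 0.373, 0.0]
force: [0.3, -0.5, 0.2]
grip_width: 0.0256
finger_force: 0.0
```

{"name": "send_rows", "arguments": {
  "commands": [
    [0.594,-0.374,0,0,0,0,0],
    [0.594,-0.374,0,0,0,0,0],
    [0.594,-0.374,0,0,0,0,0],
    [0.594,-0.374,0,0,0,0,0],
    [0.594,-0.374,0,0,0,0,0]
  ]
}}

```text
clock: 1.53
tcp_pos: [0.4209, -0.2331, 0.2456]
tool_rot: [3.119, 0.374, 0.001]
force: [-0.0, -1.0, -0.3]
grip_width: 0.0002
finger_force: 0.0
```

```bash
cat >> h.py <<'E'
from scipy.spatial.transform import Rotation as Ro
def go(*t):
    s=r.read_state(); d=Ro.from_rotvec(s["tool_rot"]).as_matrix().T@(np.array(t)-s["tcp_pos"])
    print(s["clock"],"tcp",s["tcp_pos"].round(4),"F",np.round(s["force"],1),"shift",(d/.5).round(4))
E
python3 -c "
from h import *
go(.520,-.131,.125)"
```

```text
1.5333 tcp [ 0.4209 -0.2331  0.2456] F [-0.  -1.  -0.3] shift [ 0.2408 -0.1517  0.2412]
```

{"name": "send_rows", "arguments": {
  "commands": [
    [0.241,-0.152,0,0,0,0,0],
    [0.241,-0.152,0,0,0,0,0],
    [0.241,-0.152,0,0,0,0,0],
    [0.241,-0.152,0.08,0,0,0,0],
    [0.241,-0.152,0.16,0,0,0,0]
  ]
}}

```text
clock: 1.95
tcp_pos: [0.5219, -0.1301, 0.1663]
tool_rot: [3.116, 0.38, 0.008]
force: [0.6, -0.3, -1.2]
grip_width: 0.0004
finger_force: 0.0
```

{"name": "send_rows", "arguments": {
  "commands": [
    [0,0,0,0,0,0,0]
  ]
}}

```text
clock: 2.03
tcp_pos: [0.5165, -0.1306, 0.1585]
tool_rot: [-3.114, -0.377, 0.016]
force: [-0.2, 1.2, -1.6]
grip_width: -0.0003
finger_force: 0.0
```

```bash
python3 - <<'E'
from h import *
import cv2
go(.520,-.131,.107)
p,d=r.grab_frame("wrist"); cv2.imwrite("pics/w1.png",p[:,:,::-1])
m=r.camera_model("wrist");print(m["fx"],m["cx"],m["cy"],np.round(m["T_tool_cam"],3).tolist())
print(r.find_in("square_top","wrist")[:2],r.find_in("mushroom_top","wrist")[:2])
E
```

```text
2.0333 tcp [ 0.5165 -0.1306  0.1585] F [-0.2  1.2 -1.6] shift [0.0075 0.003  0.103 ]
325.19226210127806 279.9463765281278 210.91125635300685 [[-0.0, -0.956, -0.294, 0.075], [1.0, -0.0, 0.001, 0.0], [-0.001, -0.294, 0.956, -0.128], [0.0, 0.0, 0.0, 1.0]]
[{'extent': [0.0, 0.0, 56.3, 17.4], 'conf': 0.47}] [{'extent': [363.2, 196.7, 429.4, 259.8], 'conf': 0.68}, {'extent': [0.0, 0.0, 55.5, 16.8], 'conf': 0.59}]
```

View pics/w1.png

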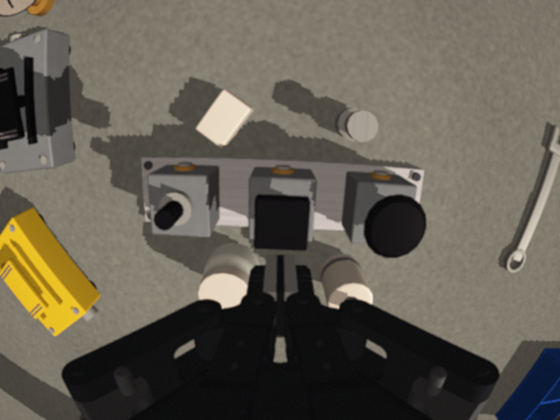

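The wrist view shows the square cap at (282,222), centred on the finger line, with the mushroom at (395,225) and the pin at (168,212). Going down.

{"name": "send_rows", "arguments": {
  "commands": [
    [0.004,0.001,0.04,0,0,0,0],
    [0.004,0.001,0.07,0,0,0,0],
    [0.004,0.001,0.09,0,0,0,0],
    [0.004,0.001,0.096,0,0,0,0],
    [0.004,0.001,0.096,0,0,0,0]
  ]
}}

```text
clock: 2.6
tcp_pos: [0.5212, -0.1331, 0.1185]
tool_rot: [3.119, 0.373, 0.002]
force: [0.1, 0.2, -0.4]
grip_width: -0.0003
finger_force: 0.0
```

{"name": "send_rows", "arguments": {
  "commands": [
    [0,0,0,0,0,0,0],
    [0,0,0,0,0,0,0]
  ]
}}

```text
clock: 2.77
tcp_pos: [0.5215, -0.1329, 0.1188]
tool_rot: [3.118, 0.374, 0.003]
force: [-0.3, 0.2, -0.1]
grip_width: 0.0001
finger_force: 0.0
```

```bash
python3 -c "
from h import *
go(.520,-.131,.091)"
```

```text
2.7667 tcp [ 0.5215 -0.1329  0.1188] F [-0.3  0.2 -0.1] shift [-0.002  -0.0044  0.0555]
```

{"name": "send_rows", "arguments": {
  "commands": [
    [-0.002,-0.004,0.006,0,0,0,0],
    [-0.002,-0.004,0.014,0,0,0,0],
    [-0.002,-0.004,0.022,0,0,0,0],
    [-0.002,-0.004,0.03,0,0,0,0],
    [-0.002,-0.004,0.034,0,0,0,0]
  ]
}}

```text
clock: 3.18
tcp_pos: [0.5195, -0.1309, 0.1]
tool_rot: [-3.119, -0.374, 0.0]
force: [-1.0, 0.1, 5.2]
grip_width: -0.0004
finger_force: 2.5
```

{"name": "send_rows", "arguments": {
  "commands": [
    [0,0,0.006,0,0,0,0],
    [0,0,0.012,0,0,0,0],
    [0,0,0.012,0,0,0,0]
  ]
}}

```text
clock: 3.43
tcp_pos: [0.5195, -0.1309, 0.094]
tool_rot: [-3.119, -0.374, 0.001]
force: [-0.2, -0.3, -0.7]
grip_width: -0.0005
finger_force: 0.0
```

{"name": "send_rows", "arguments": {
  "commands": [
    [0,0,0.004,0,0,0,0],
    [0,0,0.007,0,0,0,0],
    [0,0,0.007,0,0,0,0]
  ]
}}

```text
clock: 3.68
tcp_pos: [0.5196, -0.1309, 0.091]
tool_rot: [3.119, 0.374, 0.0]
force: [-0.8, 0.6, 4.5]
grip_width: -0.0001
finger_force: 2.0
```

{"name": "send_rows", "arguments": {
  "commands": [
    [0,0,0.002,0,0,0,0],
    [0,0,0.002,0,0,0,0]
  ]
}}

```text
clock: 3.85
tcp_pos: [0.5197, -0.131, 0.0909]
tool_rot: [3.119, 0.374, 0.001]
force: [-5.8, 2.1, 16.4]
grip_width: 0.0001
finger_force: 7.6
```

The square cap bottomed at TCP z 0.091 with 16 N. Moving to the mushroom.

{"name": "send_rows", "arguments": {
  "commands": [
    [0,0,-0.03,0,0,0,0],
    [0,0,-0.07,0,0,0,0],
    [-0.005,0.05,-0.07,0,0,0,0],
    [-0.005,0.11,-0.07,0,0,0,0],
    [-0.005,0.158,-0.07,0,0,0,0]
  ]
}}

```text
clock: 4.27
tcp_pos: [0.5361, -0.2097, 0.1252]
tool_rot: [3.119, 0.375, 0.001]
force: [0.1, 1.0, -0.5]
grip_width: -0.0001
finger_force: 0.0
```

{"name": "send_rows", "arguments": {
  "commands": [
    [0,0,0,0,0,0,0],
    [0,0,0,0,0,0,0]
  ]
}}

```text
clock: 4.43
tcp_pos: [0.5356, -0.2091, 0.1243]
tool_rot: [-3.119, -0.372, 0.001]
force: [0.4, -0.3, -0.7]
grip_width: -0.0
finger_force: 0.0
```

```bash
python3 -c "
from h import *
go(.536,-.2085,.091)"
```

```text
4.4333 tcp [ 0.5356 -0.2091  0.1243] F [ 0.4 -0.3 -0.7] shift [ 0.0011 -0.0009  0.0667]
```

{"name": "send_rows", "arguments": {
  "commands": [
    [0,0,0.02,0,0,0,0],
    [0,0,0.034,0,0,0,0],
    [0,0,0.042,0,0,0,0],
    [0,0,0.05,0,0,0,0],
    [0,0,0.056,0,0,0,0]
  ]
}}

```text
clock: 4.85
tcp_pos: [0.5357, -0.2076, 0.0965]
tool_rot: [-3.118, -0.375, 0.001]
force: [-2.0, 2.7, 4.8]
grip_width: 0.0004
finger_force: 2.6
```

{"name": "send_rows", "arguments": {
  "commands": [
    [0,0,0.004,0,0,0,0],
    [0,0,0.008,0,0,0,0],
    [0,0,0.011,0,0,0,0],
    [0,0,0.011,0,0,0,0]
  ]
}}

```text
clock: 5.18
tcp_pos: [0.5359, -0.2081, 0.0913]
tool_rot: [3.119, 0.375, 0.0]
force: [-0.4, -0.6, 0.2]
grip_width: -0.0001
finger_force: 0.0
```

{"name": "send_rows", "arguments": {
  "commands": [
    [0,0,0.002,0,0,0,0],
    [0,0,0.002,0,0,0,0]
  ]
}}

```text
clock: 5.35
tcp_pos: [0.536, -0.2083, 0.091]
tool_rot: [3.119, 0.374, 0.001]
force: [-2.6, 2.3, 8.5]
grip_width: 0.0004
finger_force: 3.9
```

{"name": "send_rows", "arguments": {
  "commands": [
    [0,0,0.0015,0,0,0,0],
    [0,0,0.0015,0,0,0,0]
  ]
}}

```text
clock: 5.52
tcp_pos: [0.5361, -0.2083, 0.091]
tool_rot: [3.119, 0.374, 0.001]
force: [-5.3, 4.7, 15.3]
grip_width: -0.0002
finger_force: 7.6
```

The mushroom is bottomed too. Lifting and moving towards the switch box.

{"name": "send_rows", "arguments": {
  "commands": [
    [0,0,-0.06,0,0,0,0],
    [0,0,-0.14,0,0,0,0],
    [0.253,-0.651,-0.14,0,0,0,0],
    [0.253,-0.651,-0.14,0,0,0,0],
    [0.253,-0.651,-0.14,0,0,0,0]
  ]
}}

```text
clock: 5.93
tcp_pos: [0.5523, -0.0834, 0.1602]
tool_rot: [3.119, 0.371, 0.002]
force: [0.3, -0.7, -0.1]
grip_width: 0.0003
finger_force: 0.0
```

```bash
python3 -c "
from h import *
go(.582,.1375,.15)"
```

```text
5.9333 tcp [ 0.5523 -0.0834  0.1602] F [ 0.3 -0.7 -0.1] shift [ 0.1614 -0.4156  0.0203]
```

{"name": "send_rows", "arguments": {
  "commands": [
    [0.08,-0.207,0,0,0,0,0],
    [0.08,-0.207,0,0,0,0,0],
    [0.08,-0.207,0,0,0,0,0],
    [0.08,-0.207,0,0,0,0,0],
    [0.08,-0.207,0,0,0,0,0]
  ]
}}

```text
clock: 6.35
tcp_pos: [0.5667, 0.0268, 0.1595]
tool_rot: [3.118, 0.378, 0.0]
force: [-0.9, -0.7, -0.4]
grip_width: 0.0001
finger_force: 0.0
```

```bash
python3 - <<'E'
from h import *
import cv2
go(.582,.1375,.16)
p,d=r.grab_frame("wrist"); cv2.imwrite("pics/w2.png",p[:,:,::-1])
p,d=r.grab_frame("scene"); W=cloud("scene",d)
cv2.imwrite("pics/s2.png",cv2.resize(p[100:320,150:420,::-1],None,fx=2.7,fy=2.7))
for k,(a,b,e,f) in dict(sq=(222,230,232,240),mu=(192,252,204,260),pin=(248,207,258,213)).items(): print(k,np.median(W[b:f,a:e,2]).round(4))
E
```

```text
6.35 tcp [0.5667 0.0268 0.1595] F [-0.9 -0.7 -0.4] shift [ 0.0826 -0.2077 -0.001 ]
sq 0.0781
mu 0.0775
pin 0.0026
```

View pics/w2.png

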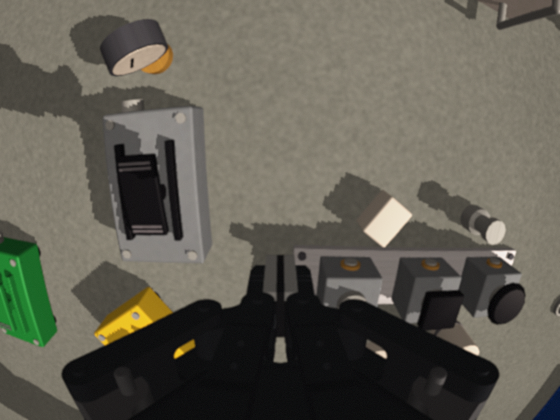

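View pics/s2.png

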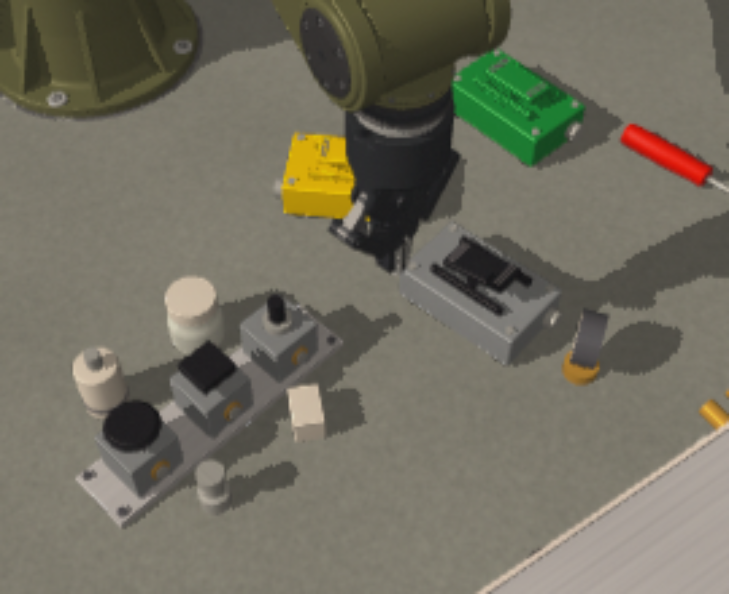

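Both caps now read about 77 to 78 mm, so they are down. In the wrist view the grey box's rocker is at (143,190), with the gauge beyond it at (135,48). Moving over its raised end.

{"name": "send_rows", "arguments": {
  "commands": [
    [0.082,-0.207,0,0,0,0,0],
    [0.082,-0.207,0,0,0,0,0],
    [0.082,-0.207,0,0,0,0,0],
    [0.082,-0.207,0.05,0,0,0,0],
    [0.082,-0.207,0.09,0,0,0,0]
  ]
}}

```text
clock: 6.87
tcp_pos: [0.5824, 0.1361, 0.1142]
tool_rot: [3.119, 0.375, 0.003]
force: [-0.4, -0.6, -1.3]
grip_width: 0.0002
finger_force: 0.0
```

{"name": "send_rows", "arguments": {
  "commands": [
    [0,0,0,0,0,0,0],
    [0,0,0,0,0,0,0]
  ]
}}

```text
clock: 7.03
tcp_pos: [0.5819, 0.1347, 0.1143]
tool_rot: [3.119, 0.372, -0.003]
force: [-0.0, 0.6, 0.7]
grip_width: -0.0001
finger_force: 0.0
```

```bash
python3 - <<'E'
from h import *
import cv2
go(.582,.1375,.09)
p,d=r.grab_frame("scene")
cv2.imwrite("pics/s3.png",cv2.resize(p[130:260,270:430,::-1],None,fx=4.5,fy=4.5))
p,d=r.grab_frame("wrist"); cv2.imwrite("pics/w3.png",cv2.resize(p[100:340,160:400,::-1],None,fx=2,fy=2))
E
```

```text
7.0333 tcp [0.5819 0.1347 0.1143] F [-0.   0.6  0.7] shift [ 0.0016 -0.0055  0.0486]
```

View pics/s3.png

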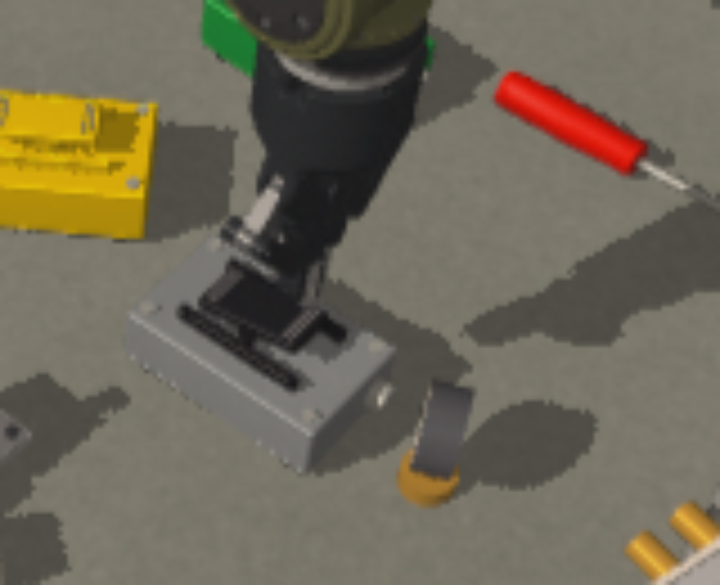

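View pics/w3.png

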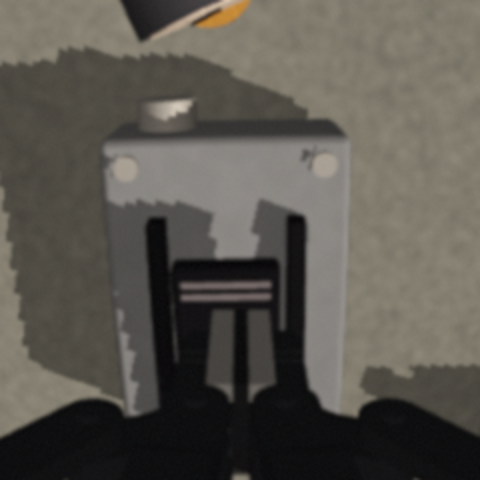

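The tips are over the raised end and the rocker's centre line is about 4 mm to the left, so I'll correct that and go down.

{"name": "send_rows", "arguments": {
  "commands": [
    [0.003,-0.008,0.01,0,0,0,0],
    [0.003,-0.008,0.025,0,0,0,0],
    [0.003,-0.008,0.036,0,0,0,0],
    [0.003,-0.008,0.04,0,0,0,0],
    [0.003,-0.008,0.04,0,0,0,0]
  ]
}}

```text
clock: 7.55
tcp_pos: [0.5822, 0.1401, 0.0939]
tool_rot: [3.119, 0.374, -0.002]
force: [0.0, -0.6, -0.5]
grip_width: 0.0002
finger_force: 0.0
```

{"name": "send_rows", "arguments": {
  "commands": [
    [0,0,0.004,0,0,0,0],
    [0,0,0.008,0,0,0,0],
    [0,0,0.012,0,0,0,0],
    [0,0,0.016,0,0,0,0],
    [0,0,0.018,0,0,0,0]
  ]
}}

```text
clock: 7.97
tcp_pos: [0.5824, 0.1402, 0.0854]
tool_rot: [3.119, 0.374, -0.0]
force: [0.9, 0.1, 1.3]
grip_width: -0.0003
finger_force: 1.0
```

{"name": "send_rows", "arguments": {
  "commands": [
    [0,0,0.003,0,0,0,0],
    [0,0,0.006,0,0,0,0],
    [0,0,0.006,0,0,0,0]
  ]
}}

```text
clock: 8.22
tcp_pos: [0.5828, 0.1402, 0.0829]
tool_rot: [-3.119, -0.374, -0.002]
force: [2.0, 0.0, 2.7]
grip_width: 0.0004
finger_force: 1.1
```

{"name": "send_rows", "arguments": {
  "commands": [
    [0,0,0.003,0,0,0,0],
    [0,0,0.006,0,0,0,0],
    [0,0,0.009,0,0,0,0],
    [0,0,0.009,0,0,0,0]
  ]
}}

```text
clock: 8.55
tcp_pos: [0.5831, 0.1403, 0.0785]
tool_rot: [-3.119, -0.374, -0.003]
force: [3.3, 0.1, 5.4]
grip_width: 0.0001
finger_force: 2.4
```

{"name": "send_rows", "arguments": {
  "commands": [
    [0,0,0.002,0,0,0,0],
    [0,0,0.004,0,0,0,0],
    [0,0,0.004,0,0,0,0]
  ]
}}

```text
clock: 8.8
tcp_pos: [0.5833, 0.1403, 0.0768]
tool_rot: [-3.119, -0.374, -0.004]
force: [5.7, 1.1, 4.8]
grip_width: -0.0001
finger_force: 3.1
```

The sideways load is growing. I'll lift off to relieve it and press again slightly farther out.

{"name": "send_rows", "arguments": {
  "commands": [
    [0,0,-0.014,0,0,0,0],
    [0.006,0,-0.014,0,0,0,0],
    [0.006,0,-0.004,0,0,0,0],
    [0.006,0,0.0,0,0,0,0],
    [0.006,0,0.002,0,0,0,0]
  ]
}}

```text
clock: 9.22
tcp_pos: [0.5856, 0.1409, 0.0755]
tool_rot: [-3.119, -0.374, -0.001]
force: [-3.8, -0.7, 18.6]
grip_width: -0.0001
finger_force: 8.5
```

{"name": "send_rows", "arguments": {
  "commands": [
    [0,0,0.002,0,0,0,0],
    [0,0,0.003,0,0,0,0],
    [0,0,0.003,0,0,0,0]
  ]
}}

```text
clock: 9.47
tcp_pos: [0.5857, 0.1409, 0.0753]
tool_rot: [-3.119, -0.374, -0.002]
force: [-7.3, -1.3, 22.8]
grip_width: 0.0
finger_force: 10.4
```

It bottomed firmly at 22 N. Lifting straight up, then checking.

{"name": "send_rows", "arguments": {
  "commands": [
    [0,0,-0.04,0,0,0,0],
    [0,0,-0.12,0,0,0,0],
    [0,0,-0.2,0,0,0,0],
    [-0.05,0,-0.28,0,0,0,0],
    [-0.13,0,-0.28,0,0,0,0]
  ]
}}

```text
clock: 9.88
tcp_pos: [0.5261, 0.1263, 0.2186]
tool_rot: [-3.119, -0.374, -0.013]
force: [1.6, 0.2, 1.0]
grip_width: -0.0001
finger_force: 0.0
```

{"name": "send_rows", "arguments": {
  "commands": [
    [-0.08,0,0,0,0,0,0],
    [-0.16,0,0,0,0,0,0],
    [-0.24,0,0,0,0,0,0],
    [-0.24,0,0,0,0,0,0]
  ]
}}

```text
clock: 10.22
tcp_pos: [0.4012, 0.0964, 0.2121]
tool_rot: [3.119, 0.374, -0.007]
force: [0.1, 0.4, -0.2]
grip_width: -0.0003
finger_force: 0.0
```

```bash
python3 - <<'E'
from h import *
import cv2
go(.5,.13,.2)
p,d=r.grab_frame("scene"); W=cloud("scene",d); z=W[...,2]
cv2.imwrite("pics/s4.png",cv2.resize(p[100:320,150:420,::-1],None,fx=2.7,fy=2.7))
c=np.array([.558,.131]);a=np.radians(14.7);ex=np.array([np.cos(a),np.sin(a)]);ey=np.array([-ex[1],ex[0]])
D=W[...,:2]-c; X=D@ex;Y=D@ey
for x in(-.022,-.01,.0,.01,.022):
    m=(abs(X-x-.003)<.004)&(abs(Y)<.01)&(z>.03)&(z<.1); print(x,m.sum(),np.median(z[m]).round(4) if m.any() else 0)
for k,(a,b,e,f) in dict(sq=(222,230,232,240),mu=(192,252,204,260),pin=(250,210,254,213)).items(): print(k,np.median(z[b:f,a:e]).round(4), z[b:f,a:e].max())
m=(z>.04)&(z<.05)&(abs(X)<.08)&(abs(Y)<.055); print("box now",cv2.minAreaRect(W[m][:,:2].astype(np.float32)*1000))
z0=cloud("scene",np.load("pics/scene_d.npy"));m=(z0[...,2]>.04)&(z0[...,2]<.05)&(abs((z0[...,:2]-c)@ex)<.08)&(abs((z0[...,:2]-c)@ey)<.055);print("box was",cv2.minAreaRect(z0[m][:,:2].astype(np.float32)*1000))
E
```

```text
10.2167 tcp [0.4012 0.0964 0.2121] F [ 0.1  0.4 -0.2] shift [ 0.208  -0.0185  0.0234]
-0.022 29 0.0701
-0.01 25 0.0685
0.0 23 0.0662
0.01 23 0.0644
0.022 26 0.0625
sq 0.0776 0.08154389054844857
mu 0.0781 0.08204827904239254
pin 0.0896 0.09106146524648784
box now ((560.1559448242188, 132.07887268066406), (130.74632263183594, 82.1555404663086), 14.628305435180664)
box was ((560.2124633789062, 131.12506103515625), (130.56008911132812, 82.4841537475586), 14.915224075317383)
```

View pics/s4.png

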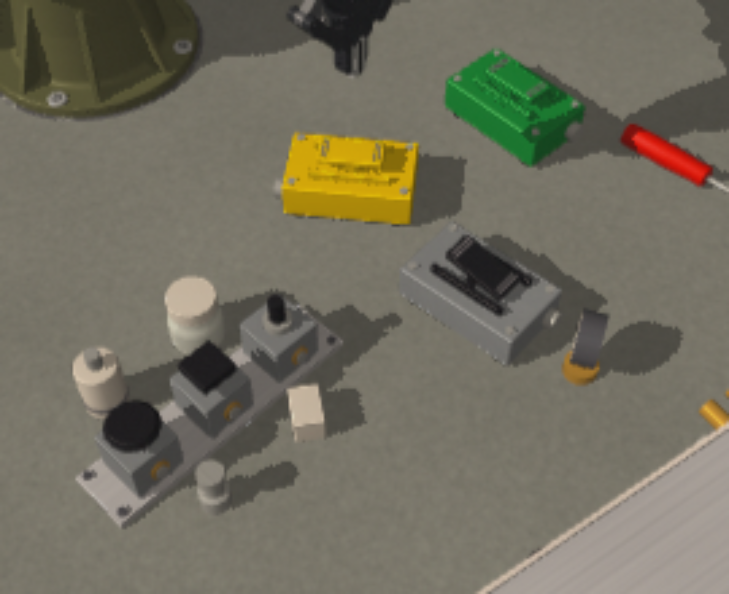

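```bash
python3 - <<'E'
from h import *
c=np.array([.5595,.1315]);a=np.radians(14.7);ex=np.array([np.cos(a),np.sin(a)]);ey=np.array([-ex[1],ex[0]])
def fit(W):
    D=W[...,:2]-c; X=D@ex;Y=D@ey;z=W[...,2]
    m=(abs(X)<.027)&(abs(Y)<.012)&(z>.055)&(z<.08); A=np.c_[X[m],Y[m],np.ones(m.sum())]
    for _ in range(3):
        s=np.linalg.lstsq(A,z[m],rcond=None)[0]
    return s.round(4)
for n in("top","scene"): print(n,"before",fit(cloud(n,np.load(f"pics/{n}_d.npy"))),"after",fit(np.mean([cloud(n,r.grab_frame(n)[1]) for _ in range(4)],0)))
E
```

```text
top before [ 0.1881 -0.0266  0.0659] after [-0.2059 -0.0153  0.0659]
scene before [0.1783 0.004  0.0669] after [-0.2044  0.0093  0.0669]
```

The rocker's slope is −0.205, about tan 0.2, so it is fully flipped. Both caps are down, the pin is up and the box hasn't moved.

```bash
python3 -c "
from bench import r
print(r.hand_in())"
```

```text
the job is handed in; nothing more can be done
None
```

I pressed the square cap and then the mushroom cap fully down, flipped the rocker fully over, and handed the job in; the pin valve is still up, and the switch box and the loose items in view show no visible shift.

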